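Recharge the nutrient dosing station on the wheatgrass bench

ROBOT

A 6-joint arm with a two-finger parallel gripper is mounted at the origin on the work surface. World frame = base frame: x ahead of the robot, y to its left, z up, the work surface at z = 0. Lengths are in mm, angles in rad, forces in N, time in s.
With the tool pointing down it reaches from about 250 to 800 mm from the base axis. Payload 3.9 kg.
Tool frame: the origin (TCP) lies midway between the tips of the shut fingers; the grasp point (between the pads) lies 19 mm behind it; z points along the fingers, y is the line along which they close (so a half turn about z gives the same grasp; the last joint's range is limited). The gripper opens to 85 mm and grips with 20 to 120 N. Pads are 22 mm wide; open, the fingers measure 114 mm over their backs; the gripper's body (76 mm by 85 mm) begins 54 mm behind the grasp point. The pads swing forward as they close: fully open they stand 13 mm farther back than shut.
Start: joints at [1.344, 0.26, -0.138, 1.173, 0, 1.571], TCP at [118.048, 511.546, 203.804] pointing down, gripper open.
Joint ranges: [-2.78, 2.78], [-0.83, 1.72], [-1.28, 1.37], [-1.9, 2.12], [-1.57, 1.48], [-3.14, 3.14]. Speed limits (rad/s): [2.57, 2.57, 3.14, 3.14, 3.14, 3.14].

INTERFACE

Orientations are given as a unit quaternion [x, y, z, w].
In Python, from plant import manip gives the robot as it stands.
- The arm moves only by the tool apply_moves, never from a script. Its argument "deltas" is a list that holds one entry, the list of rows, each a list of 4 numbers: the shift along the tool's x, y, z in units of 0.3 m (1.0 is 0.3 m), then the turn about the tool's z in units of 180 degrees (1.0 is 180 degrees). A call has 1 to 12 rows; each row is the pose to reach, as a shift and turn from the pose commanded when the call began, along the tool's axes at that moment, turning the shorter way round; what a row does not reach only later rows make up. A row lasts 1/10 s, in which the tool goes at most 50 mm and 8.59 degrees, less where a joint would pass 70% of its speed; a pose out of reach is approached as far as the arm can. A call with a number of a shift or a turn outside -1 to 1 is refused whole. A call with a gripper value outside its range is refused whole. "claw" is the closure, from -1 (fully open) to 1 (shut), set as the call begins (left out, the last holds). The fingers move at their own pace and stop on an object; "force" is the grip in N (left out, the last holds). Time passes only in rows, so rows that repeat a pose let the fingers close. It gives the time, the measured TCP pose, the force, the opening and the grip force at its end, in the units of the state.
- manip.observe(): the state, without advancing time (a new reading comes with each control period).
- manip.snapshot(name): name is "side" or "top"; returns (picture, depth): 420x560x3 uint8, red, green, blue; 420x560 float32, mm along the optical axis (not along the pixel's ray), 0 where there is no reading.
- manip.get_calibration(name): a dict with "vertical_fov" (degrees; the focal length in pixels is half the picture's height over the tangent of half this angle, whatever the lens; pixels are square), "cx", "cy" (the principal point, pixels), "origin" and "attitude" of the camera in the world. Camera axes: x right, y up, looking along -z (the intrinsics and any distortion apply to the point x, -y, -z); pixel columns grow to the right and rows downward; lengths in mm; the calibration is good to about 2 mm. A picture is of the moment at which its call begins. get_calibration takes no time and is no camera call.
- manip.sign_off(): hands the job in; it is judged then, once.
The state is a dict: "time": time; "joint_pos": joint angles; "joint_velocities": joint speeds; "tau": joint torques, N m; "tcp_pos": TCP position; "tool_rot": TCP orientation; "contact_force": force on the tool from outside, world axes, zero at the start; "wrist_torque": the same for the moment, N m; "gripper_width": opening from 0.0 (shut) to 1.0 (fully open); "grip_force": force on a finger pad.
Only numpy, scipy, OpenCV 4.12 (cv2) and the standard library are available. Lean on these libraries where they do the work, as an engineer would, in place of code of your own. Each camera call takes 0.05 s, during which the arm holds its last target. There are 200 camera calls.

TASK

Recharge the dosing station: first take the empty black-capped bottle out of its dock and stand it in the brown tray, then stand the round blue, yellow and green-capped bottles, in that order, in the docks of their own colour. Set every bottle down upright and let go of it without dropping it, and leave the square tubs standing where they are.

Things in the scene. Friction and masses are not known exactly. Their poses are not given: they have to be found in the camera images.
- bottle_blue: Round closed bottle standing upright: white body 48 mm in diameter up to 80 mm, blue cap 36 mm in diameter, top at 108 mm, blue band at the foot. 0.15 to 0.3 kg. Origin: centre of the underside; z up; yaw is of no matter. Full, stands loose on the table among the square tubs.
- bottle_yellow: Round closed bottle standing upright: white body 48 mm in diameter up to 80 mm, yellow cap 36 mm in diameter, top at 108 mm, yellow band at the foot. 0.15 to 0.3 kg. Origin: centre of the underside; z up; yaw is of no matter. Full, stands loose on the table among the square tubs.
- bottle_green: Round closed bottle standing upright: white body 48 mm in diameter up to 80 mm, green cap 36 mm in diameter, top at 108 mm, green band at the foot. 0.15 to 0.3 kg. Origin: centre of the underside; z up; yaw is of no matter. Full, stands loose on the table among the square tubs.
- empty: Round closed bottle standing upright: white body 48 mm in diameter up to 80 mm, black cap 36 mm in diameter, top at 108 mm, black band at the foot. 0.06 kg. Origin: centre of the underside; z up; yaw is of no matter. The empty bottle; at the start it stands in any one of the three docks, underside on the dock's floor, 12 mm above the table.
- dock_blue: Blue shallow open cup, fixed on a 6 mm thick plate that carries the three docks in a row, 120 mm apart, in any order. Outside diameter 82 mm, inside 72 mm, rim 22 mm and inner floor 6 mm above its origin. Origin: centre of its underside, 6 mm above the table; z up. An 8 mm brass stub sticks out of its far side.
- dock_yellow: Yellow shallow open cup, fixed on a 6 mm thick plate that carries the three docks in a row, 120 mm apart, in any order. Outside diameter 82 mm, inside 72 mm, rim 22 mm and inner floor 6 mm above its origin. Origin: centre of its underside, 6 mm above the table; z up. An 8 mm brass stub sticks out of its far side.
- dock_green: Green shallow open cup, fixed on a 6 mm thick plate that carries the three docks in a row, 120 mm apart, in any order. Outside diameter 82 mm, inside 72 mm, rim 22 mm and inner floor 6 mm above its origin. Origin: centre of its underside, 6 mm above the table; z up. An 8 mm brass stub sticks out of its far side.
- tray: Brown square shallow empties tray, fixed: 140 x 140 mm outside, walls 5 mm thick and 28 mm high, inner floor 5 mm above its origin. Origin: centre of its underside, on the table; x and y along its sides.
- tub_blue: Square white tub with a square blue lid 52 mm wide, 78 mm high in all, 0.35 kg, loose; stands among the bottles and is to be left alone. Origin: centre of its underside; z up.
- tub_green: Square white tub with a square green lid 52 mm wide, 78 mm high in all, 0.35 kg, loose; stands among the bottles and is to be left alone. Origin: centre of its underside; z up.
Mind the look-alikes: they are no part of the job. What is shaped like the empty but orange or red is not meant.

How it is judged (in metres and radians):
On the way, in this order (a step that is already met when the one before it is completed fails the run):
1. the empty bottle stands in the brown tray, released (horizontal distance between empty and tray below 0.07 m and z of empty in the frame of tray between 0 and 0.012 m and angle between empty's own z axis and vertical below 0.12 rad and contact force between the fingers and empty below 0.05 N), for 0.2 s.
2. the blue bottle stands in the blue dock, released (horizontal distance between bottle_blue and dock_blue below 0.015 m and z of bottle_blue in the frame of dock_blue between 0 and 0.012 m and angle between bottle_blue's own z axis and vertical below 0.12 rad and contact force between the fingers and bottle_blue below 0.05 N), for 0.2 s.
3. the yellow bottle stands in the yellow dock, released (horizontal distance between bottle_yellow and dock_yellow below 0.015 m and z of bottle_yellow in the frame of dock_yellow between 0 and 0.012 m and angle between bottle_yellow's own z axis and vertical below 0.12 rad and contact force between the fingers and bottle_yellow below 0.05 N), for 0.2 s.
4. the green bottle stands in the green dock, released (horizontal distance between bottle_green and dock_green below 0.015 m and z of bottle_green in the frame of dock_green between 0 and 0.012 m and angle between bottle_green's own z axis and vertical below 0.12 rad and contact force between the fingers and bottle_green below 0.05 N), for 0.2 s.
At the end, for the whole second after the job is handed in: The empty stands on the tray floor (within 70 mm of the tray's centre), the blue, yellow and green bottles on the floors of their own docks (within 15 mm of centre); all upright within 0.12 rad, undersides under 12 mm above the tray's or dock's origin, released, at rest (all of step 1 and all of step 2 and all of step 3 and all of step 4 and linear speed of each of empty, bottle_blue, bottle_yellow, bottle_green below 0.02 m/s and angular speed of each of empty, bottle_blue, bottle_yellow, bottle_green below 0.2 rad/s); the robot touches nothing.
It fails at once if a square tub is shifted more than 25 mm or tipped (distance of any of tub_blue, tub_green from where it was at the start of the episode above 0.025 m or angle between any of tub_blue, tub_green's own z axis and vertical above 0.3 rad).
It fails at once if empty is dropped (falls free, out of the fingers, faster than 0.8 m/s: more than about 30 mm) (linear speed of empty above 0.8 m/s and contact force between the fingers and empty below 0.01 N).
It fails at once if bottle_blue is dropped (falls free, out of the fingers, faster than 0.8 m/s: more than about 30 mm) (linear speed of bottle_blue above 0.8 m/s and contact force between the fingers and bottle_blue below 0.01 N).
It fails at once if bottle_yellow is dropped (falls free, out of the fingers, faster than 0.8 m/s: more than about 30 mm) (linear speed of bottle_yellow above 0.8 m/s and contact force between the fingers and bottle_yellow below 0.01 N).
It fails at once if bottle_green is dropped (falls free, out of the fingers, faster than 0.8 m/s: more than about 30 mm) (linear speed of bottle_green above 0.8 m/s and contact force between the fingers and bottle_green below 0.01 N).
It also fails if it takes over 112 s, if anything falls off the work surface, if the arm or the gripper's body presses on something with over 40 N, if the wrist force passes 120 N, or if a joint passes its speed limit or range.

## Working session

There is one attempt and no reset: what is moved stays moved. The work goes in short steps, Python scripts to look and compute and a tool call to move; the robot and the scene stay as the last step left them, time stands still between calls to the robot, and variables do not carry over. Pictures are saved under pics/ and viewed, at most 14 in all, crops included, and the job is handed in when it is done.

Besides the shell and the picture viewer there is one more tool, called after "Emit:" in YAML: its name, and indented under it one key for each argument. apply_moves: Moves the arm, as the interface text tells. Shifts and turns lie within -1 to 1; 1 stands for 0.3 m of shift or 180 degrees of turn. Its arguments: {"type":"object","properties":{"deltas":{"type":"array"},"claw":{"type":"number"},"force":{"type":"number"}},"required":["deltas"]}

```bash
mkdir -p pics
python3 - <<'E'
from plant import manip
import cv2,numpy as np
s=manip.observe();print(s['time'],s['tcp_pos'],s['tool_rot'],s['gripper_width'])
for n in('top','side'):
    print(n,manip.get_calibration(n))
    im,d=manip.snapshot(n);np.savez(f'{n}0.npz',im=im,d=d);cv2.imwrite(f'pics/{n}0.png',im[:,:,::-1])
E
```

```text
0.0 [117.8952767  510.85147691 202.9697337 ] [ 1.13168719e-01  9.93575319e-01 -9.54887916e-04 -1.18487699e-04] 0.999805236475625
top {'vertical_fov': 43.43917699300062, 'cx': 278.0706740065854, 'cy': 207.62417783573002, 'origin': array([ 358.24491535,  -49.09859916, 1376.99736534]), 'attitude': array([ 0.07808778, -0.07704352, -0.7013844 ,  0.7042915 ])}
side {'vertical_fov': 48.0189315454076, 'cx': 280.2070841891373, 'cy': 208.97310432719274, 'origin': array([534.73944869, 829.56652688, 879.07649918]), 'attitude': array([-0.02783654,  0.39878362,  0.91422673, -0.0662287 ])}
```

View pics/top0.png

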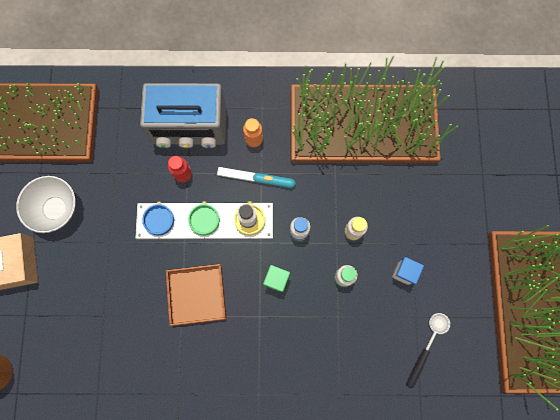

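View pics/side0.png

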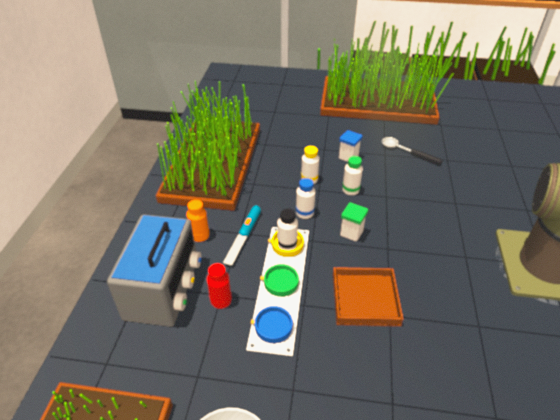

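The top view shows the docks in a row: blue (158,220), green (204,220) and yellow (250,219). The black-capped empty at (247,212) stands in the yellow dock.

Candidates:
- **Bottles:** blue round (301,226), yellow round (358,226) and green round (348,273) fit the task.
- **Look-alikes:** the square tubs at (277,278) and (409,270) and the orange (253,130) and red (179,167) bottles are not meant.

Next I measure positions from both views and take one enlarged crop.

```bash
cat > h.py <<'E'
import numpy as np,cv2
from plant import manip
from scipy.spatial.transform import Rotation as R
def pts(name,d,z=None):
    "world points of all pixels: from depth, or by rays cut with plane z"
    c=manip.get_calibration(name);f=210/np.tan(np.radians(c['vertical_fov'])/2)
    v,u=np.mgrid[:420,:560]
    ray=np.dstack([(u-c['cx'])/f,-(v-c['cy'])/f,-np.ones(u.shape)])@R.from_quat(c['attitude']).as_matrix().T
    o=np.array(c['origin'])
    return o+ray*(d[...,None] if z is None else ((z-o[2])/ray[...,2])[...,None])
def hsv(im): return cv2.cvtColor(im,cv2.COLOR_RGB2HSV)
COL={'blue':((100,110,50),(125,255,255)),'green':((50,90,50),(85,255,255)),'yellow':((22,110,90),(34,255,255)),'black':((0,0,0),(179,110,95)),'brown':((3,120,50),(18,255,255))}
def mask(im,c): return cv2.inRange(hsv(im),*COL[c])>0
def circ(P):
    h=cv2.minEnclosingCircle(P[:,:2].astype(np.float32)); return np.round(h[0],1),round(h[1],1)
E
cat > m.py <<'E'
from h import *
D={n:np.load(n+'0.npz') for n in('top','side')}
for n in D:
    im,d=D[n]['im'],D[n]['d'];P=pts(n,d)
    print(n)
    for c in COL:
        m=mask(im,c)&(d>0)&(P[...,2]>10)&(P[...,0]>200)&(P[...,0]<600)&(abs(P[...,1]+50)<420)
        k,l,s,_=cv2.connectedComponentsWithStats(m.astype(np.uint8))
        for i in range(1,k):
            if s[i,4]<40: continue
            Q=P[l==i];zt=np.percentile(Q[:,2],95)
            hi=np.abs(Q[:,2]-zt)<8
            q=Q[hi][:,:2]
            print(c,s[i,:5],'ztop',zt.round(1),'median',np.median(q,0).round(1),'mid',((q.max(0)+q.min(0))/2).round(1),'ext',np.ptp(q,axis=0).round(1))
E
python3 m.py; python3 -c "
import cv2
i=cv2.imread('pics/top0.png')[180:340,130:440];cv2.imwrite('pics/crop0.png',cv2.resize(i,None,fx=2.5,fy=2.5,interpolation=cv2.INTER_CUBIC))"
```

```text
top
blue [294 224  13   8  78] ztop 113.4 median [ 593.  -102.6] mid [ 591.6 -100.5] ext [16.8 29.5]
blue [147 230  22   5  66] ztop 32.2 median [593.5 264.6] mid [593.4 267.4] ext [11.4 52.3]
blue [397 257  27  27 469] ztop 83.1 median [ 492.7 -372.2] mid [ 492.6 -372.1] ext [63.8 64.8]
green [194 230  21   5  55] ztop 32.6 median [593.8 147.6] mid [594. 146.] ext [11.3 52.2]
green [264 265  26  27 241] ztop 82.3 median [462.1 -49.6] mid [471.8 -43.5] ext [63.4 61.3]
green [341 268  15  14 151] ztop 112.4 median [ 479.1 -215.4] mid [ 479.3 -215.8] ext [29.3 31.2]
yellow [240 230  20   5  46] ztop 33.0 median [594.9  27.5] mid [595.3  27.4] ext [ 8.8 44.2]
black [407 349  23  39 318] ztop 22.8 median [ 255.  -394.5] mid [ 257.2 -396. ] ext [90.4 56.1]
brown [166 264  60  62 561] ztop 32.7 median [432.7 164.4] mid [434.6 162.2] ext [153.  154.1]
side
blue [340 130  23  16 233] ztop 82.8 median [ 493.3 -369. ] mid [ 492.8 -371. ] ext [65.  66.7]
blue [306 179   8  12  66] ztop 112.4 median [593.5 -95.5] mid [592.4 -98. ] ext [15.1 31.3]
blue [286 315   7  23  87] ztop 31.4 median [593.6 279.7] mid [594.1 271.9] ext [10.1 48.5]
green [348 156  14  12 138] ztop 112.1 median [ 480.3 -212.6] mid [ 481.1 -215.6] ext [34.8 35.6]
green [343 185  17   7  49] ztop 24.6 median [ 481.1 -196.1] mid [ 481.3 -201.1] ext [45.3 19.7]
green [342 202  26  22 379] ztop 81.9 median [472.3 -39.8] mid [472.9 -43.5] ext [61.2 68.1]
green [293 272   6  20  68] ztop 31.2 median [594.1 160.6] mid [594.6 152.3] ext [ 9.6 45.7]
yellow [311 146   7  13  55] ztop 112.0 median [ 593.5 -241. ] mid [ 592.6 -246.8] ext [14.6 35.9]
yellow [299 234   5  19  52] ztop 31.0 median [595.3  35.8] mid [595.4  30.2] ext [ 8.9 50.3]
black [411 148  32  16 181] ztop 23.3 median [ 256. -391.] mid [ 256.4 -393. ] ext [87.7 57.8]
brown [ 333  267   71   57 1184] ztop 31.2 median [432.7 182.2] mid [434.  162.8] ext [154.2 155.7]
```

View pics/crop0.png

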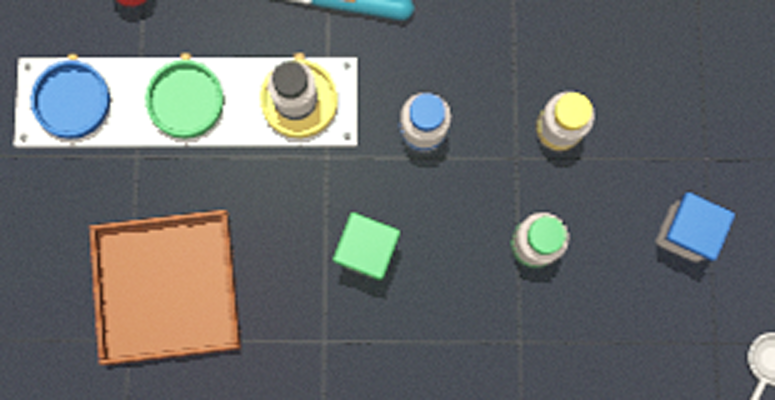

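The crop confirms that the empty is round and black-capped and stands in the yellow dock. The three round-capped white bottles differ clearly from the square lids at crop (367,246) and (700,227). My x limit cut off the far halves, so I measure again with rays onto the known heights.

```bash
cat > m.py <<'E'
from h import *
import sys
def run(tag):
  for n in('top','side'):
    F=np.load(f'{n}{tag}.npz');im,d=F['im'],F['d'];P=pts(n,d)
    print(n,'table z',np.median(P[300:330,250:260,2]).round(1) if n=='top' else '')
    for c in COL:
        for z in (108,120,78,28):
            H=pts(n,d,z)
            m=mask(im,c)&(d>0)&(abs(P[...,2]-z-3.5)<6)&(P[...,0]>300)&(P[...,0]<680)&(abs(P[...,1]+50)<420)
            k,l,s,_=cv2.connectedComponentsWithStats(cv2.dilate(m.astype(np.uint8),np.ones((3,3))))
            for i in range(1,k):
                L=(l==i)&m
                if L.sum()<60: continue
                q=H[L][:,:2]
                hull=cv2.convexHull(q.astype(np.float32)); M=cv2.moments(hull)
                print(c,z,s[i,:4],L.sum(),'hullcen',np.round([M['m10']/M['m00'],M['m01']/M['m00']],1),'mid',((q.max(0)+q.min(0))/2).round(1),'ext',np.ptp(q,axis=0).round(1),cv2.minAreaRect(q.astype(np.float32))[2])
if __name__=='__main__': run(sys.argv[1])
E
python3 m.py 0
```

```text
top table z 0.6
blue 108 [293 217  15  16] 128 hullcen [ 599.8 -101.1] mid [ 599.7 -100.5] ext [32.4 29.5] 89.86589813232422
blue 78 [397 256  28  29] 381 hullcen [ 493.3 -372.3] mid [ 492.8 -372.8] ext [63.8 62.4] 64.20223999023438
blue 28 [142 204  33  32] 129 hullcen [627.4 267.7] mid [626.9 267. ] ext [77.2 79.2] 45.86763381958008
green 108 [341 267  16  15] 127 hullcen [ 479.9 -215.9] mid [ 479.4 -216.1] ext [28.8 31.2] 0.2371882200241089
green 78 [263 264  28  29] 200 hullcen [472.4 -43.5] mid [471.9 -43.5] ext [63.3 61.2] 68.60431671142578
green 28 [188 204  32  32] 120 hullcen [628.1 148.1] mid [627.4 148.1] ext [77.2 76.4] 1.6669700145721436
yellow 28 [234 209  32  26] 71 hullcen [623.4  27.9] mid [622.5  28.1] ext [61.2 76.1] 4.914826393127441
brown 28 [165 263  62  64] 371 hullcen [435. 162.] mid [434.6 162.2] ext [153.  153.9] 7.0241875648498535
side table z 
blue 108 [299 178  15  11] 94 hullcen [601.3 -99.5] mid [601.5 -99.1] ext [32.1 33.7] 8.369156837463379
blue 78 [339 129  25  15] 182 hullcen [ 493.1 -372.8] mid [ 492.8 -374. ] ext [64.9 63.4] 64.79363250732422
blue 28 [254 306  40  34] 207 hullcen [628.7 270.9] mid [628.4 270.9] ext [78.7 78.7] 8.31694507598877
green 108 [347 155  16  11] 93 hullcen [ 480.8 -215.1] mid [ 481.1 -214.9] ext [34.9 38.9] 8.387826919555664
green 78 [341 201  28  22] 310 hullcen [472.6 -42.7] mid [472.8 -43.4] ext [61.2 66.2] 68.80339813232422
green 28 [263 263  37  31] 177 hullcen [629.7 151.1] mid [629.6 150.8] ext [79.6 82. ] 30.655635833740234
yellow 108 [304 145  15  11] 88 hullcen [ 602.2 -244.9] mid [ 602.4 -244.8] ext [34.4 37.7] 6.031449794769287
yellow 28 [271 230  34  24] 135 hullcen [630.4  33.9] mid [630.5  35.8] ext [79.1 72.3] 4.708120822906494
black 120 [280 207  17  14] 137 hullcen [631.1  32.7] mid [630.5  33.1] ext [34.3 39.2] 8.352529525756836
brown 28 [333 266  72  55] 553 hullcen [434.9 163. ] mid [434.2 163.1] ext [153.8 156.3] 7.022996425628662
```

Emit:
apply_moves:
  deltas:
    - [[-0.1,-0.058,0,-0.03],[-0.25,-0.145,0,-0.0722],[-0.4,-0.232,0,-0.0722],[-0.55,-0.319,0,-0.0722],[-0.7,-0.406,0,-0.0722],[-0.85,-0.493,0,-0.0722],[-0.95,-0.551,0,-0.0722],[-1,-0.58,0,-0.0722],[-1,-0.58,0,-0.0722]]
  claw: -1
  force: 50

```text
time: 1.0
tcp_pos: [372.6, 272.7, 203.4]
tool_rot: [0.002, 1.0, -0.0, -0.0]
contact_force: [-1.4, -0.6, 0.1]
gripper_width: 1.0
grip_force: 0.0
```

Emit:
apply_moves:
  deltas:
    - [[-0.1,-0.095,0,0],[-0.22,-0.208,0,0],[-0.34,-0.321,0,0],[-0.46,-0.434,0,0],[-0.58,-0.547,0,0],[-0.7,-0.66,0,0],[-0.8,-0.754,0,0],[-0.862,-0.812,0,0],[-0.862,-0.812,0,0],[-0.862,-0.812,0,0]]

```text
time: 2.0
tcp_pos: [629.3, 31.9, 202.9]
tool_rot: [-0.0, 1.0, 0.0, -0.001]
contact_force: [-0.5, 0.3, 0.0]
gripper_width: 0.996
grip_force: 0.0
```

Emit:
apply_moves:
  deltas:
    - [[0,0,0.08,0],[0,0,0.18,0],[0,0,0.28,0],[0,0,0.38,0],[0,0,0.46,0],[0,0,0.5,0],[0,0,0.5,0],[0,0,0.5,0]]

```text
time: 2.8
tcp_pos: [630.1, 31.8, 54.8]
tool_rot: [-0.001, 1.0, 0.0, 0.001]
contact_force: [0.9, 0.5, 0.5]
gripper_width: 1.0
grip_force: 0.0
```

Emit:
apply_moves:
  deltas:
    - [[0,0,0,0],[0,0,0,0],[0,0,0,0],[0,0,0,0],[0,0,0,0],[0,0,0,0],[0,0,0,0],[0,0,0,0]]
  claw: 1
  force: 40

```text
time: 3.6
tcp_pos: [631.1, 31.1, 55.4]
tool_rot: [0.0, 1.0, 0.0, 0.001]
contact_force: [-0.6, 0.6, 5.6]
gripper_width: 0.537
grip_force: 40.5
```

Emit:
apply_moves:
  deltas:
    - [[0,0,-0.04,0],[0,0,-0.12,0],[0,0,-0.2,0],[0.05,0.034,-0.25,0],[0.14,0.094,-0.267,0],[0.25,0.168,-0.267,0],[0.36,0.242,-0.267,0],[0.47,0.316,-0.267,0],[0.56,0.376,-0.267,0],[0.62,0.417,-0.267,0],[0.652,0.438,-0.267,0],[0.652,0.438,-0.267,0]]

```text
time: 4.8
tcp_pos: [433.4, 162.7, 134.3]
tool_rot: [-0.001, 1.0, -0.0, 0.0]
contact_force: [1.7, 0.1, -1.5]
gripper_width: 0.538
grip_force: 41.1
```

Emit:
apply_moves:
  deltas:
    - [[0,0,0.03,0],[0,0,0.1,0],[0,0,0.17,0],[0,0,0.23,0],[0,0,0.265,0],[0,0,0.275,0],[0,0,0.282,0],[0,0,0.287,0],[0,0,0.287,0],[0,0,0.287,0]]

```text
time: 5.8
tcp_pos: [434.9, 162.6, 48.5]
tool_rot: [-0.0, 1.0, 0.0, 0.001]
contact_force: [0.1, -0.9, 0.5]
gripper_width: 0.534
grip_force: 41.2
```

Emit:
apply_moves:
  deltas:
    - [[0,0,0.004,0],[0,0,0.007,0],[0,0,0.007,0]]

```text
time: 6.1
tcp_pos: [436.1, 162.9, 48.2]
tool_rot: [-0.0, 1.0, 0.0, 0.002]
contact_force: [-3.8, -0.8, 15.6]
gripper_width: 0.533
grip_force: 42.7
```

Emit:
apply_moves:
  deltas:
    - [[0,0,-0.003,0],[0,0,-0.003,0],[0,0,-0.003,0],[0,0,-0.003,0],[0,0,-0.003,0],[0,0,-0.003,0],[0,0,-0.003,0]]
  claw: -1

```text
time: 6.8
tcp_pos: [434.2, 162.3, 46.5]
tool_rot: [-0.0, 1.0, -0.0, -0.0]
contact_force: [0.9, 0.0, -1.2]
gripper_width: 0.999
grip_force: 0.0
```

Emit:
apply_moves:
  deltas:
    - [[0,0,-0.05,0],[0,0,-0.15,0],[0,0,-0.27,0],[0,0,-0.37,0],[0,0,-0.45,0],[0,0,-0.5,0],[0,0,-0.5,0]]

```text
time: 7.5
tcp_pos: [435.9, 163.0, 198.8]
tool_rot: [0.0, 1.0, 0.001, 0.002]
contact_force: [0.0, 0.0, -0.9]
gripper_width: 1.003
grip_force: 0.0
```

```bash
cat > snap.py <<'E'
from h import *
import sys
t=sys.argv[1];ims=[]
for n in('top','side'):
    im,d=manip.snapshot(n);np.savez(f'{n}{t}.npz',im=im,d=d);ims.append(im[:,:,::-1])
cv2.imwrite(f'pics/s{t}.png',cv2.resize(np.hstack([ims[0][150:350,110:450],ims[1][100:360,220:440]][:1]+[cv2.resize(ims[1][120:360,200:440],(200,200))]),None,fx=1.4,fy=1.4))
E
python3 snap.py 1; python3 m.py 1 | grep -v 78; python3 -c "
from plant import manip;s=manip.observe();print(s['time'],s['tcp_pos'])"
```

```text
top table z 0.8
blue 108 [293 217  15  16] 128 hullcen [ 600.  -101.1] mid [ 599.7 -100.5] ext [32.4 29.5] 89.58155822753906
blue 28 [141 204  34  32] 132 hullcen [627.6 268. ] mid [626.9 268.1] ext [77.2 81.1] 47.02669143676758
green 108 [341 267  16  15] 125 hullcen [ 479.9 -216. ] mid [ 479.4 -216.2] ext [28.8 31.2] 0.23722897469997406
green 28 [188 204  32  32] 117 hullcen [628.  148.3] mid [627.4 148.1] ext [77.2 76.5] 1.6669565439224243
yellow 28 [234 204  32  31] 60 hullcen [632.7  24.7] mid [629.2  28.1] ext [74.5 76.1] 41.846336364746094
side table z 
yellow 108 [304 145  15  11] 91 hullcen [ 602.2 -244.6] mid [ 602.4 -244.2] ext [34.4 38.9] 6.031890392303467
black 108 [362 260  19  18] 208 hullcen [436.3 162.5] mid [435.6 162.9] ext [33.7 43. ] 0.9036145210266113
brown 28 [333 266  72  56] 508 hullcen [434.8 163.7] mid [434.3 163.6] ext [153.7 154.6] 6.877965450286865
7.6 [434.15442368 162.31715905 196.22186436]
```

View pics/s1.png

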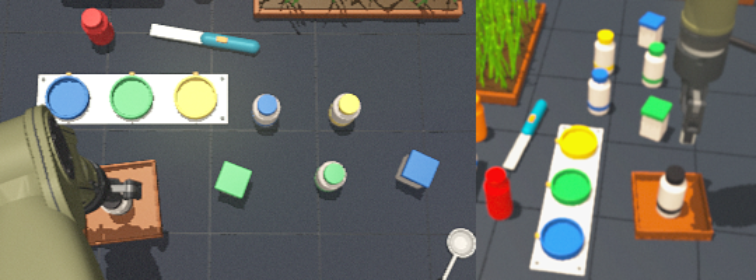

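Emit:
apply_moves:
  deltas:
    - [[-0.04,-0.063,0,0],[-0.11,-0.174,0,0],[-0.19,-0.3,0,0],[-0.27,-0.427,0,0],[-0.35,-0.553,0,0],[-0.43,-0.68,0,0],[-0.5,-0.791,0,0],[-0.54,-0.854,0,0],[-0.554,-0.876,0,0],[-0.554,-0.876,0,0],[-0.554,-0.876,0,0]]

```text
time: 8.7
tcp_pos: [599.3, -99.4, 195.8]
tool_rot: [-0.0, 1.0, 0.0, -0.001]
contact_force: [-0.2, -0.0, 1.0]
gripper_width: 1.001
grip_force: 0.0
```

Emit:
apply_moves:
  deltas:
    - [[0,0,0.08,0],[0,0,0.18,0],[0,0,0.28,0],[0,0,0.38,0],[0,0,0.46,0],[0,0,0.5,0],[0,0,0.515,0],[0,0,0.515,0],[0,0,0.515,0]]

```text
time: 9.6
tcp_pos: [601.5, -100.3, 43.5]
tool_rot: [-0.0, 1.0, -0.0, 0.001]
contact_force: [0.4, -0.3, 0.0]
gripper_width: 1.003
grip_force: 0.0
```

Emit:
apply_moves:
  deltas:
    - [[0,0,0,0],[0,0,0,0],[0,0,0,0],[0,0,0,0],[0,0,0,0],[0,0,0,0],[0,0,0,0],[0,0,0,0]]
  claw: 1
  force: 60

```text
time: 10.4
tcp_pos: [601.4, -100.8, 43.4]
tool_rot: [0.0, 1.0, -0.0, 0.001]
contact_force: [-0.4, -0.7, 6.1]
gripper_width: 0.526
grip_force: 60.4
```

Emit:
apply_moves:
  deltas:
    - [[0,0,-0.04,0],[0,0,-0.12,0],[0,0,-0.2,0],[-0.01,0.03,-0.26,0],[-0.02,0.1,-0.3,0],[-0.03,0.2,-0.3,0],[-0.04,0.31,-0.3,0],[-0.05,0.42,-0.3,0],[-0.06,0.53,-0.3,0],[-0.07,0.64,-0.3,0],[-0.08,0.75,-0.3,0],[-0.093,0.86,-0.3,0]]

```text
time: 11.6
tcp_pos: [627.8, 158.8, 132.3]
tool_rot: [-0.0, 1.0, -0.0, -0.0]
contact_force: [-0.2, -0.8, -1.9]
gripper_width: 0.526
grip_force: 61.8
```

Emit:
apply_moves:
  deltas:
    - [[0,0.1,0,0],[0,0.2,0,0],[0,0.28,0,0],[0,0.34,0,0],[0,0.372,0,0],[0,0.372,0,0],[0,0.372,0.03,0],[0,0.372,0.1,0],[0,0.372,0.17,0],[0,0.372,0.22,0],[0,0.372,0.243,0],[0,0.372,0.243,0]]

```text
time: 12.8
tcp_pos: [627.3, 267.5, 57.6]
tool_rot: [0.001, 1.0, -0.001, -0.001]
contact_force: [-0.0, -0.8, -2.3]
gripper_width: 0.525
grip_force: 61.8
```

```bash
python3 snap.py 2; python3 m.py 2 | grep -E "blue|top|side"; python3 -c "
from plant import manip;s=manip.observe();print(s['time'],s['tcp_pos'],s['contact_force'],s['grip_force'])"
```

```text
top table z 0.3
blue 78 [397 256  28  29] 393 hullcen [ 493.  -372.4] mid [ 492.8 -372.9] ext [63.8 62.7] 65.04165649414062
blue 28 [141 211  34  25] 80 hullcen [617.  264.4] mid [617.5 268.1] ext [58.5 81.1] 14.243611335754395
side table z 
blue 78 [339 129  25  16] 167 hullcen [ 492.5 -372.2] mid [ 492.8 -371.9] ext [65.  67.7] 63.51121520996094
blue 28 [254 310  39  30] 144 hullcen [628.1 274.5] mid [628.2 275.4] ext [76.7 71.6] 8.315670013427734
12.9 [628.82846065 268.61692435  59.71597921] [ 0.03718876  0.23275672 -1.97690276] 61.77102327346802
```

View pics/s2.png

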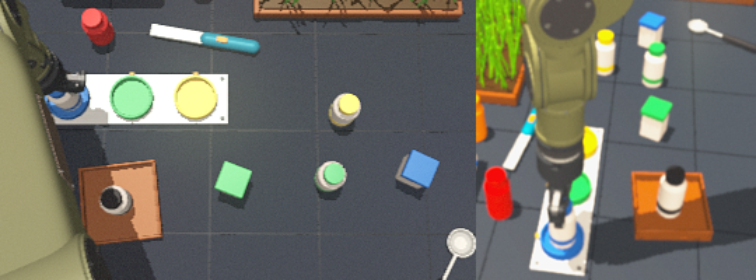

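The blue bottle hangs centred over the blue dock (65,98 in the composite), and the empty stands in the tray at (115,200). Lowering.

Emit:
apply_moves:
  deltas:
    - [[0,0,0.006,0],[0,0,0.012,0],[0,0,0.016,0],[0,0,0.019,0],[0,0,0.019,0]]

```text
time: 13.4
tcp_pos: [629.4, 269.3, 55.5]
tool_rot: [-0.0, 1.0, 0.0, 0.001]
contact_force: [0.1, -1.8, 6.0]
gripper_width: 0.525
grip_force: 62.7
```

Contact is felt. Next: release, raise, and move towards the yellow bottle at (602,-245).

Emit:
apply_moves:
  deltas:
    - [[0,0,0,0],[0,0,0,0],[0,0,0,0],[0,0,0,0],[0,0,0,0],[0,0,0,0],[0,0,0,0],[0,0,0,0]]
  claw: -1

```text
time: 14.2
tcp_pos: [628.3, 269.1, 53.5]
tool_rot: [0.0, 1.0, -0.0, -0.0]
contact_force: [-0.0, -0.8, -0.4]
gripper_width: 1.001
grip_force: 0.0
```

Emit:
apply_moves:
  deltas:
    - [[0,0,-0.04,0],[0,0,-0.14,0],[0,0,-0.26,0],[0,0,-0.37,0],[0,-0.05,-0.45,0],[0,-0.13,-0.48,0],[0,-0.23,-0.48,0],[0,-0.35,-0.48,0],[0,-0.48,-0.48,0],[0,-0.6,-0.48,0],[0,-0.72,-0.48,0],[0,-0.84,-0.48,0]]

```text
time: 15.4
tcp_pos: [628.4, 15.7, 198.8]
tool_rot: [-0.0, 1.0, 0.0, 0.001]
contact_force: [0.3, 0.5, 0.7]
gripper_width: 1.003
grip_force: 0.0
```

```bash
python3 snap.py 3; python3 m.py 3 | grep -E "blue|yellow|top|side"; python3 -c "
from plant import manip;s=manip.observe();print(s['time'],s['tcp_pos'],s['contact_force'],s['grip_force'])"
```

```text
top table z 752.6
blue 120 [142 204  16  16] 128 hullcen [628.2 266.9] mid [628.2 267. ] ext [32.4 32.2] 46.00674057006836
blue 78 [396 256  29  29] 397 hullcen [ 492.7 -372.1] mid [ 492.8 -371.8] ext [63.8 65. ] 63.468238830566406
blue 28 [141 204  34  32] 98 hullcen [625.5 266.1] mid [626.9 268.1] ext [77.2 80.9] 45.39078140258789
side table z 
blue 120 [264 287  19  17] 194 hullcen [629.  269.7] mid [628.8 269.5] ext [32.8 34.2] 8.31859016418457
blue 78 [339 129  25  16] 183 hullcen [ 492.7 -372.4] mid [ 492.7 -372.1] ext [64.7 67.2] 64.79351806640625
blue 28 [254 310  40  31] 170 hullcen [628.1 274.9] mid [628.4 275.1] ext [78.7 71. ] 10.93929672241211
yellow 108 [304 145  15  11] 85 hullcen [ 602.5 -245.5] mid [ 602.4 -244.4] ext [34.4 38.5] 6.031449794769287
yellow 28 [271 227  34  27] 179 hullcen [630.9  29.8] mid [630.7  30. ] ext [78.7 84.6] 8.348258972167969
15.5 [628.36518415  12.78741141 198.70773989] [-0.30800361  0.32847727 -0.39124874] 0.0
```

View pics/s3.png

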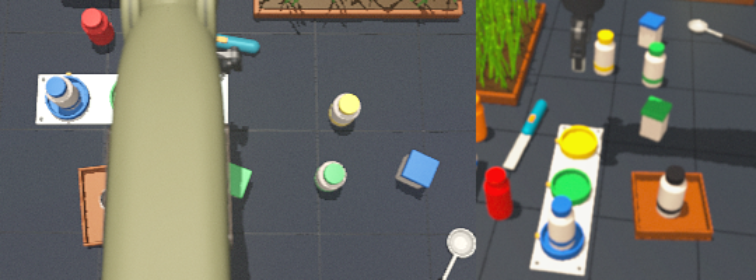

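Emit:
apply_moves:
  deltas:
    - [[0.01,-0.06,0,0],[0.02,-0.16,0,0],[0.03,-0.28,0,0],[0.04,-0.4,0,0],[0.05,-0.52,0,0],[0.06,-0.64,0,0],[0.07,-0.75,0,0],[0.08,-0.83,0,0],[0.09,-0.877,0,0],[0.09,-0.877,0,0],[0.09,-0.877,0,0]]

```text
time: 16.6
tcp_pos: [601.4, -245.0, 197.6]
tool_rot: [-0.0, 1.0, 0.0, 0.0]
contact_force: [-0.5, 0.3, -0.2]
gripper_width: 1.002
grip_force: 0.0
```

Emit:
apply_moves:
  deltas:
    - [[0,0,0.08,0],[0,0,0.18,0],[0,0,0.28,0],[0,0,0.38,0],[0,0,0.46,0],[0,0,0.5,0],[0,0,0.518,0],[0,0,0.518,0],[0,0,0.518,0]]

```text
time: 17.5
tcp_pos: [602.5, -246.0, 43.5]
tool_rot: [-0.0, 1.0, -0.0, 0.001]
contact_force: [0.4, -0.1, 0.1]
gripper_width: 1.0
grip_force: 0.0
```

Emit:
apply_moves:
  deltas:
    - [[0,0,0,0],[0,0,0,0],[0,0,0,0],[0,0,0,0],[0,0,0,0],[0,0,0,0],[0,0,0,0],[0,0,0,0]]
  claw: 1
  force: 60

```text
time: 18.3
tcp_pos: [602.1, -246.2, 43.6]
tool_rot: [0.0, 1.0, -0.0, 0.001]
contact_force: [-0.2, 1.2, 5.7]
gripper_width: 0.526
grip_force: 60.3
```

Emit:
apply_moves:
  deltas:
    - [[0,0,-0.04,0],[0,0,-0.12,0],[0,0,-0.2,0],[-0.01,0.04,-0.26,0],[-0.03,0.13,-0.3,0],[-0.05,0.25,-0.3,0],[-0.07,0.38,-0.3,0],[-0.08,0.51,-0.3,0],[-0.093,0.64,-0.3,0],[-0.093,0.76,-0.3,0],[-0.093,0.86,-0.3,0],[-0.093,0.918,-0.3,0]]

```text
time: 19.5
tcp_pos: [628.9, 31.8, 132.4]
tool_rot: [-0.001, 1.0, 0.0, -0.0]
contact_force: [0.4, 0.7, -1.9]
gripper_width: 0.524
grip_force: 61.6
```

Emit:
apply_moves:
  deltas:
    - [[0,0,0,0],[0,0,0.03,0],[0,0,0.1,0],[0,0,0.17,0],[0,0,0.22,0],[0,0,0.24,0],[0,0,0.248,0],[0,0,0.255,0],[0,0,0.261,0],[0,0,0.262,0],[0,0,0.262,0]]

```text
time: 20.6
tcp_pos: [630.4, 28.9, 55.6]
tool_rot: [0.0, 1.0, -0.001, 0.002]
contact_force: [-1.7, -1.9, 6.2]
gripper_width: 0.525
grip_force: 62.4
```

Emit:
apply_moves:
  deltas:
    - [[0,0,0,0],[0,0,0,0],[0,0,0,0],[0,0,0,0],[0,0,0,0],[0,0,0,0],[0,0,0,0],[0,0,0,0]]
  claw: -1

```text
time: 21.4
tcp_pos: [629.2, 29.5, 53.5]
tool_rot: [-0.0, 1.0, 0.0, -0.0]
contact_force: [-0.1, 0.7, -0.6]
gripper_width: 0.998
grip_force: 0.0
```

Emit:
apply_moves:
  deltas:
    - [[0,0,-0.04,0],[0,0,-0.14,0],[0,0,-0.26,0],[0,0,-0.37,0],[0.02,-0.033,-0.45,0],[0.07,-0.115,-0.48,0],[0.13,-0.214,-0.48,0],[0.19,-0.312,-0.48,0],[0.25,-0.411,-0.48,0],[0.31,-0.51,-0.48,0],[0.37,-0.608,-0.48,0],[0.42,-0.69,-0.48,0]]

```text
time: 22.6
tcp_pos: [502.3, -179.0, 198.7]
tool_rot: [0.0, 1.0, -0.0, 0.001]
contact_force: [0.9, 0.2, 0.9]
gripper_width: 1.0
grip_force: 0.0
```

```bash
python3 snap.py 4; python3 m.py 4 ; python3 -c "
from plant import manip;s=manip.observe();print(s['time'],s['tcp_pos'],s['contact_force'],s['grip_force'])"
```

```text
top table z 0.5
blue 120 [142 204  16  16] 131 hullcen [628.  266.7] mid [628.2 267. ] ext [32.4 32.3] 3.134746551513672
blue 78 [397 256  28  29] 387 hullcen [ 493.3 -372.6] mid [ 492.8 -372.9] ext [63.8 62.7] 64.20223999023438
blue 28 [141 204  34  32] 97 hullcen [625.4 265.9] mid [626.9 268.1] ext [77.2 81.1] 45.39078140258789
green 78 [263 264  28  28] 164 hullcen [472.4 -43.6] mid [473.1 -43.5] ext [60.9 61.2] 69.85525512695312
green 28 [188 204  32  31] 118 hullcen [628.5 148.3] mid [628.7 148. ] ext [74.6 76.3] 0.23382876813411713
yellow 28 [234 205  32  30] 69 hullcen [626.6  27.9] mid [627.8  28.1] ext [71.9 76.1] 15.366726875305176
black 108 [181 285  17  15] 104 hullcen [435.2 164.1] mid [435.1 164.6] ext [28.3 33.5] 0.2398761659860611
brown 28 [165 263  62  64] 367 hullcen [435.  161.9] mid [434.6 162.2] ext [153.  153.8] 7.024270534515381
side table z 
blue 120 [264 287  19  17] 191 hullcen [629.2 269.6] mid [628.8 269.7] ext [32.8 33.9] 8.31859016418457
blue 78 [339 130  25  15] 142 hullcen [ 492.7 -369.7] mid [ 492.8 -368. ] ext [64.9 60.8] 64.79363250732422
blue 28 [2
[... 232 characters left out ...]
1 hullcen [472.3 -42.7] mid [472.8 -42.8] ext [61.2 67.3] 68.80339050292969
green 28 [263 263  37  30] 151 hullcen [629.7 149.9] mid [629.6 149.1] ext [79.6 78.7] 77.45356750488281
yellow 120 [280 206  17  15] 138 hullcen [631.1  29.9] mid [631.1  30.8] ext [33.9 41. ] 42.824371337890625
yellow 28 [270 230  35  24] 186 hullcen [630.5  33.5] mid [631.2  35.5] ext [80.4 71.6] 4.7081217765808105
black 108 [362 260  19  18] 207 hullcen [436.  162.3] mid [435.6 162.8] ext [33.7 42.7] 0.9036145210266113
brown 28 [333 266  72  55] 513 hullcen [434.8 162.9] mid [434.2 162.8] ext [153.8 155.6] 6.912528038024902
22.7 [ 501.52098717 -180.09041463  198.69303696] [-0.30213987  0.32440128  0.40506   ] 0.0
```

View pics/s4.png

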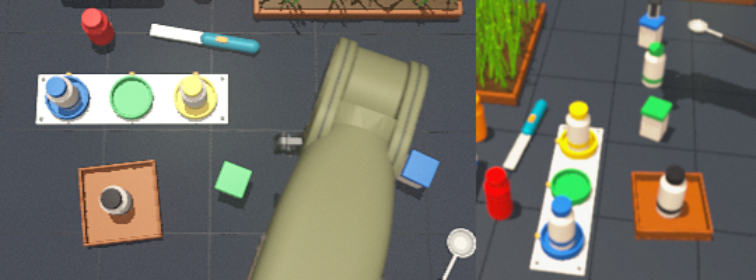

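Yellow stands centred in its dock (195,97). Now the green bottle at (480,-216).

Emit:
apply_moves:
  deltas:
    - [[0.04,-0.07,0,0],[0.077,-0.127,0,0],[0.077,-0.127,0,0],[0.077,-0.127,0.08,0],[0.077,-0.127,0.18,0],[0.077,-0.127,0.28,0],[0.077,-0.127,0.38,0],[0.077,-0.127,0.46,0],[0.077,-0.127,0.5,0],[0.077,-0.127,0.518,0],[0.077,-0.127,0.518,0],[0.077,-0.127,0.518,0]]

```text
time: 23.9
tcp_pos: [481.4, -215.9, 43.3]
tool_rot: [-0.0, 1.0, -0.0, 0.001]
contact_force: [0.4, 0.5, -0.4]
gripper_width: 0.999
grip_force: 0.0
```

Emit:
apply_moves:
  deltas:
    - [[0,0,0,0],[0,0,0,0],[0,0,0,0],[0,0,0,0],[0,0,0,0],[0,0,0,0],[0,0,0,0],[0,0,0,0]]
  claw: 1
  force: 60

```text
time: 24.7
tcp_pos: [480.9, -216.1, 43.4]
tool_rot: [0.0, 1.0, -0.0, 0.001]
contact_force: [-0.8, 0.4, 6.1]
gripper_width: 0.527
grip_force: 60.2
```

Emit:
apply_moves:
  deltas:
    - [[0,0,-0.04,0],[0,0,-0.13,0],[0,0,-0.25,0],[0,0,-0.37,0],[0,0.02,-0.47,0],[0,0.07,-0.533,0],[0,0.16,-0.533,0],[0,0.28,-0.533,0],[0,0.4,-0.533,0],[0,0.52,-0.533,0],[0,0.64,-0.533,0],[0,0.76,-0.533,0]]

```text
time: 25.9
tcp_pos: [479.4, 13.7, 202.4]
tool_rot: [0.0, 1.0, 0.0, -0.0]
contact_force: [0.2, -1.0, -2.4]
gripper_width: 0.525
grip_force: 62.0
```

Emit:
apply_moves:
  deltas:
    - [[-0.02,0.12,0,0],[-0.08,0.22,0,0],[-0.17,0.31,0,0],[-0.27,0.38,0,0],[-0.37,0.43,0,0],[-0.45,0.457,0,0],[-0.495,0.457,0,0],[-0.495,0.457,0,0],[-0.495,0.457,0,0]]

```text
time: 26.8
tcp_pos: [627.7, 149.2, 201.7]
tool_rot: [0.0, 1.0, -0.0, -0.001]
contact_force: [-0.2, 0.3, -3.1]
gripper_width: 0.525
grip_force: 62.0
```

Emit:
apply_moves:
  deltas:
    - [[0,0,0.06,0],[0,0,0.16,0],[0,0,0.27,0],[0,0,0.37,0],[0,0,0.44,0],[0,0,0.47,0],[0,0,0.48,0],[0,0,0.488,0],[0,0,0.493,0],[0,0,0.495,0],[0,0,0.495,0]]

```text
time: 27.9
tcp_pos: [630.0, 149.6, 55.4]
tool_rot: [0.0, 1.0, 0.0, 0.002]
contact_force: [-1.0, -0.6, 5.2]
gripper_width: 0.527
grip_force: 62.7
```

In contact. Release, retreat, look.

Emit:
apply_moves:
  deltas:
    - [[0,0,0,0],[0,0,0,0],[0,0,0,0],[0,0,0,0],[0,0,0,0],[0,0,0,0],[0,0,0,0],[0,0,0,0]]
  claw: -1

```text
time: 28.7
tcp_pos: [628.6, 149.4, 53.5]
tool_rot: [0.0, 1.0, -0.0, -0.0]
contact_force: [-0.9, -0.1, 0.4]
gripper_width: 0.998
grip_force: 0.0
```

Emit:
apply_moves:
  deltas:
    - [[0,0,-0.04,0],[0,0,-0.14,0],[0,0,-0.26,0],[0,0,-0.38,0],[0,0,-0.5,0],[0.08,0,-0.55,0],[0.2,-0.1,-0.55,0],[0.3,-0.25,-0.55,0],[0.4,-0.4,-0.55,0],[0.4,-0.55,-0.55,0],[0.4,-0.6,-0.55,0],[0.4,-0.6,-0.55,0]]

```text
time: 29.9
tcp_pos: [508.5, -32.9, 219.8]
tool_rot: [0.002, 1.0, -0.0, 0.001]
contact_force: [-0.0, -0.2, 0.1]
gripper_width: 1.002
grip_force: 0.0
```

```bash
python3 snap.py 5; python3 m.py 5 ; python3 -c "
from plant import manip;s=manip.observe();print(s['time'],s['tcp_pos'],s['contact_force'],s['grip_force'])"
```

```text
top table z 762.2
blue 120 [142 204  16  16] 135 hullcen [628.2 267. ] mid [628.2 267. ] ext [32.5 32.2] 46.2144775390625
blue 78 [397 256  28  29] 383 hullcen [ 492.9 -372.6] mid [ 492.8 -372.9] ext [63.8 62.7] 64.57355499267578
blue 28 [141 204  34  32] 96 hullcen [625.3 265.8] mid [626.9 267.9] ext [77.2 81.3] 45.39078140258789
green 28 [188 204  32  31] 91 hullcen [626.4 146.8] mid [628.7 148.1] ext [74.6 76.4] 33.40673065185547
black 108 [181 285  17  15] 71 hullcen [435.5 164.4] mid [435.1 164.6] ext [28.3 33.5] 0.2398761659860611
brown 28 [165 263  58  64] 288 hullcen [437.6 167.9] mid [434.6 168.5] ext [153.  141.5] 6.974485874176025
side table z 
blue 120 [264 287  19  17] 192 hullcen [629.  269.1] mid [628.6 269.2] ext [32.4 34.2] 8.318903923034668
blue 28 [254 310  40  30] 166 hullcen [628.  274.7] mid [628.4 274.8] ext [78.7 70.4] 10.93929672241211
green 120 [273 244  17  14] 141 hullcen [629.9 150.7] mid [629.9 150.3] ext [32.  32.8] 8.336067199707031
green 78 [341 201  28  22] 314 hullcen [472.3 -42.6] mid [472.8 -43.2] ext [61.2 66.6] 68.80339813232422
green 28 [280 267  20  26] 76 hullcen [606.4 157.2] mid [607.4 153.6] ext [35.1 69.6] 75.3332748413086
yellow 120 [280 206  17  14] 134 hullcen [631.  29.] mid [630.9  29.5] ext [34.4 38.4] 34.437156677246094
yellow 28 [277 231  28  23] 97 hullcen [618.8  35.2] mid [622.8  34.8] ext [62.9 70.2] 34.06621170043945
black 108 [362 260  19  18] 207 hullcen [436.1 162.3] mid [435.6 162.3] ext [33.7 41.8] 81.13597106933594
brown 28 [333 266  72  55] 517 hullcen [434.9 162.9] mid [434.2 163.1] ext [153.8 156.3] 6.912528038024902
30.0 [508.88549733 -30.52101971 219.32908216] [-5.28791750e-01  3.52499120e-04 -4.51393082e-02] 0.0
```

View pics/s5.png

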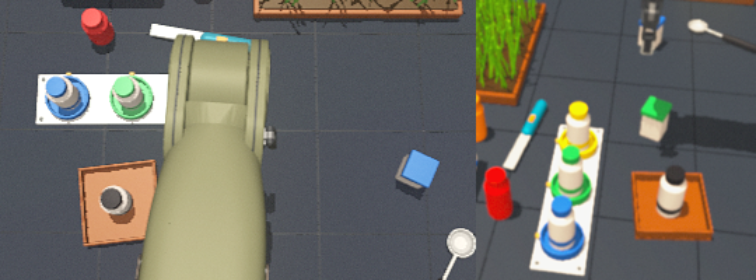

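All three bottles stand centred in their own docks (side view (578,115), (570,160), (562,205)). The empty is in the tray and the tubs have not moved. Handing in.

```bash
python3 -c "
from plant import manip;print(manip.sign_off())"
```

```text
the job is handed in; nothing more can be done
None
```

I handed the job in after about 30 s of robot time: the empty stands in the tray, the blue, yellow and green bottles stand in their own docks, and the tubs look unmoved in the last pictures; hand-in returned no verdict.

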